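Release the engine cover of a model racing car with the latch key

ROBOT

A 6-joint arm with a two-finger parallel gripper is mounted at the origin on the work surface. World frame = base frame: x ahead of the robot, y to its left, z up, the work surface at z = 0. Lengths are in m, angles in rad, forces in N, time in s.
With the tool pointing down it reaches from about 0.25 to 0.775 m from the base axis. Payload 4 kg.
Tool frame: the origin (TCP) lies between the finger pads; the fingertips stand 11 mm ahead of it and the grasp point (between the pads) lies 8 mm behind it; z points along the fingers, y is the line along which they close (so a half turn about z gives the same grasp; the last joint's range is limited). The gripper opens to 94 mm and grips with 3 to 60 N. Pads are 16 mm wide; open, the fingers measure 119 mm over their backs; the gripper's body (75 mm by 177 mm) begins 78 mm behind the grasp point.
Start: joints at [1.151, 0.087, 1.371, -0, 1.684, -0.103], TCP at [0.171, 0.523, 0.217] pointing down, gripper open.
Joint ranges: [-3.1, 3.1], [-0.76, 2.03], [0.27, 2.55], [-1.08, 4.22], [0.17, 2.65], [-2.57, 2.57]. Speed limits (rad/s): [2.79, 2.79, 3.14, 3.14, 3.14, 3.14].

INTERFACE

Orientations are given as [roll, pitch, yaw] about the fixed x, y, z axes, in that order (R = Rz(yaw) Ry(pitch) Rx(roll)).
In Python, from bench import get_state, read_camera, job_done gives the robot as it stands.
- The arm moves only by the tool jog_arm, never from a script. Its argument "series" is a list of rows, each an object of numbers: "x", "y", "z": the shift along the tool's x, y, z in cm; "turn": the turn about the tool's z in rad; "fingers": the closure, from -1 (fully open) to 1 (shut). A call has 1 to 12 rows; each row is the pose to reach, as a shift and turn from the pose commanded when the call began, along the tool's axes at that moment; what a row does not reach only later rows make up. A row lasts 1/10 s, in which the tool goes at most 50 mm and 8.59 degrees, less where a joint would pass 70% of its speed; a pose out of reach is approached as far as the arm can. A call with a gripper value outside its range is refused whole. The fingers move at their own pace and stop on an object; "newtons" is the grip in N (left out, the last holds). Time passes only in rows, so rows that repeat a pose let the fingers close. It gives the time, the measured TCP pose, the force, the opening and the grip force at its end, in the units of the state.
- get_state(): the state, without advancing time (a new reading comes with each control period).
- read_camera(name): name is "side" or "top" or "wrist"; returns a dict with "color" (480x640x3 uint8, red, green, blue), "intrinsics" (3x3 intrinsics, pixels), "R" (3x3) and "t" (3): a world point X has camera coordinates R X + t; the wrist camera has in their place "tool_from_camera" (4x4, takes a point from camera to tool coordinates, whose origin is the TCP and whose axes are the flange's). Camera axes: x right, y down, z forward; pixel columns grow to the right and rows downward; lengths in m; the calibration is good to about 2 mm. A picture is of the moment at which its call begins: read the wrist's pose just before it. There is no depth.
- job_done(): hands the job in; it is judged then, once.
The state is a dict: "time_s": time; "qpos": joint angles; "joint_vel": joint speeds; "tau": joint torques, N m; "eef_pos": TCP position; "orientation": TCP orientation; "wrist_force": force on the tool from outside, world axes, zero at the start; "wrist_torque": the same for the moment, N m; "gripper_width": opening from 0.0 (shut) to 1.0 (fully open); "finger_force": force on a finger pad.
Only numpy, scipy, OpenCV 4.12 (cv2) and the standard library are available. Lean on these libraries where they do the work, as an engineer would, in place of code of your own. Each camera call takes 0.05 s, during which the arm holds its last target. There are 200 camera calls.

TASK

Take the latch key (the tool with the wide round disc below its handle) out of the bench rack and, holding it upright, push its rod down through the slot in the model car's rear deck, so that it presses the hidden latch tab and the engine cover pops up. Push it fully home, until its disc sits on the deck, then let go and leave the key standing in the slot.

Things in the scene. Friction and masses are not known exactly. Their poses are not given: they have to be found in the camera images.
- key_grip (a point): Latch key (sizes in mm), 0.14 kg: wooden handle 26 wide, 60 tall; disc 64 wide, 8 thick; steel rod 10 wide, 75 long. Point: on the axis 35 above the disc's top, 118 above the rod tip; z up. Its disc rests on a rack 95 high: 3 holes 80 apart, row within 15 deg of y. Other holes: a file, an awl (shoulders 30 wide, tops 148 above the bench): lift 150 to pass over them. Grip with fingers closing along x.
- slot (a point): Slot centre on the top of the tan model car's flat rear deck, 105 mm above the bench; car fixed on a white board. The deck's only opening: 46 mm along this frame's x (across the car), 30 mm along y (rearward); z up. Deck 8 mm thick, flat for 50 mm around. The latch tab, a plate larger than the slot, lies 62 mm below this point: the key's rod pushes it 13 mm down when its disc meets the deck.
- latch (a joint): Travel (m) of the hidden latch tab: 0 up (latched), 0.013 with the key fully home, 0.016 at its stop. It gives way at about 10 N of downward push and stays where it is pushed; the key's own weight does not move it.
- cover (a joint): Angle (rad) of the engine cover, a louvred panel with an air scoop, hinged 58 mm from the slot centre towards the nose: 0 shut, 0.35 with the key home. A linkage from the latch tab lifts it (27 rad per m). Its far edge, 190 mm from the slot, rises about 45 mm, clear of key and gripper.
Mind the look-alikes: they are no part of the job. What is shaped like the part that bears key_grip but red or yellow is not meant.

How it is judged:
By the outcome, as a careful person would: the job done as asked, in the order asked, and still so for the second after the job is handed in, with the robot touching nothing.
It also fails if it takes over 40 s, if anything falls off the work surface, if the arm or the gripper's body presses on something with over 40 N, if the wrist force passes 120 N, or if a joint passes its speed limit or range.

## Working session

There is one attempt and no reset: what is moved stays moved. The work goes in short steps, Python scripts to look and compute and a tool call to move; the robot and the scene stay as the last step left them, time stands still between calls to the robot, and variables do not carry over. Pictures are saved under pics/ and viewed, at most 10 in all, crops included, and the job is handed in when it is done.

Besides the shell and the picture viewer there is one more tool, called after "Call:" by a JSON object that holds its "api" and its "payload", one argument or row to a line. jog_arm: Moves the arm, as the interface text tells. Its arguments: {"type":"object","properties":{"series":{"type":"array"},"newtons":{"type":"number"}},"required":["series"]}

```bash
mkdir -p pics; ls
cat > h.py <<'E'
import numpy as np, cv2, pickle
from bench import get_state, read_camera, job_done
def snap(n,name):
    s=get_state(); c=read_camera(n); c['state']=s
    pickle.dump(c,open(f'pics/{name}.pkl','wb')); cv2.imwrite(f'pics/{name}.png',c['color'][:,:,::-1]); return c
E
python3 - <<'E'
from h import *
a=snap('top','top0');b=snap('side','side0');s=get_state()
print(s)
for c in(a,b): print(c['intrinsics'],c['R'],c['t'])
E
```

```text
pics
{'time_s': 0.1, 'qpos': array([ 1.15089630e+00,  8.78798659e-02,  1.37210221e+00,  1.78152255e-05,
        1.68358406e+00, -1.03109100e-01]), 'joint_vel': array([ 0.00073147, -0.00102885, -0.00431809,  0.00099392,  0.00107635,
        0.00162644]), 'tau': array([ 3.55104523e-03, -3.41251302e+01, -3.03301084e+01,  7.19995913e-02,
        3.04245693e-02, -1.20906975e-04]), 'eef_pos': array([0.17114644, 0.52220017, 0.21542233]), 'orientation': array([-3.13963147e+00, -2.20735931e-04,  2.82480350e+00]), 'wrist_force': array([-0.02091007,  0.25232816,  0.37092699]), 'wrist_torque': array([-0.02015294, -0.01523124,  0.01297474]), 'finger_force': 0.0, 'gripper_width': 0.9991885298855977}
[[461.80197059   0.         325.95802331]
 [  0.         461.80197059 228.71407676]
 [  0.           0.           1.        ]] [[-0.0131304  -0.99986326  0.01005286]
 [-0.99305839  0.01186446 -0.11702249]
 [ 0.11688722 -0.01151963 -0.99307838]] [0.06962259 0.51366638 0.9062871 ]
[[567.34207716   0.         311.99777739]
 [  0.         567.34207716 240.67044469]
 [  0.           0.           1.        ]] [[ 0.93572831 -0.35262737  0.00815267]
 [-0.26142931 -0.70887188 -0.65509951]
 [ 0.23678522  0.61086381 -0.75549862]] [-0.459053    0.24303967  1.08533776]
```

View pics/top0.png

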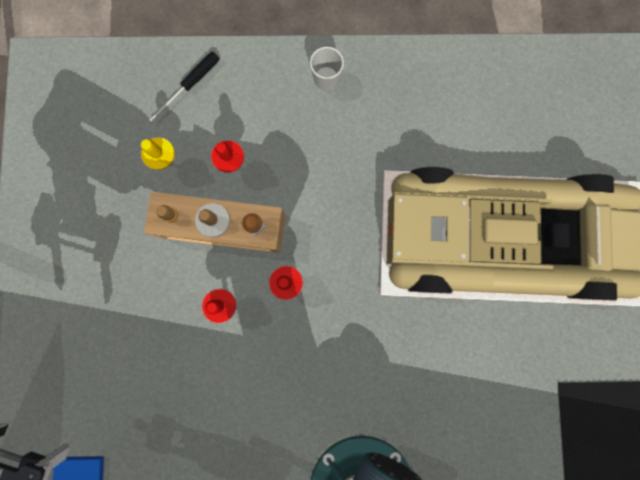

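View pics/side0.png

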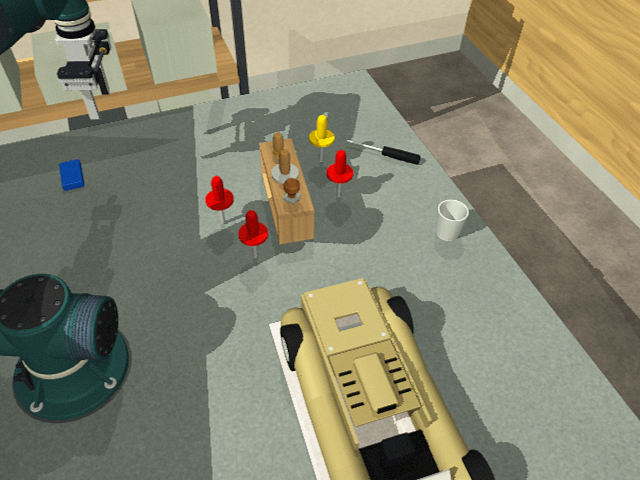

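The top view shows the rack with three tools. The middle one, with the grey disc, is at (212,219). The slot is at (439,229) in top and (347,322) in side.

Candidates in top: file or awl at (166,213) and (253,223) with small shoulders, red at (228,156), (285,283) and (219,305), yellow at (157,153), and the middle tool at (212,219). The middle one fits the description. I'll check it with a close crop.

Run:
```python
from h import *
t=cv2.imread('pics/top0.png');s=cv2.imread('pics/side0.png')
def cr(i,x,y,w=80,h=60,k=5): return cv2.resize(i[y:y+h,x:x+w],None,fx=k,fy=k,interpolation=cv2.INTER_CUBIC)
a=np.vstack([np.hstack([cr(t,170,190),cr(s,245,130)]),np.hstack([cr(t,400,200),cr(s,307,292)])])
cv2.imwrite('pics/crop0.png',a)
```

```text
(no output)
```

View pics/crop0.png

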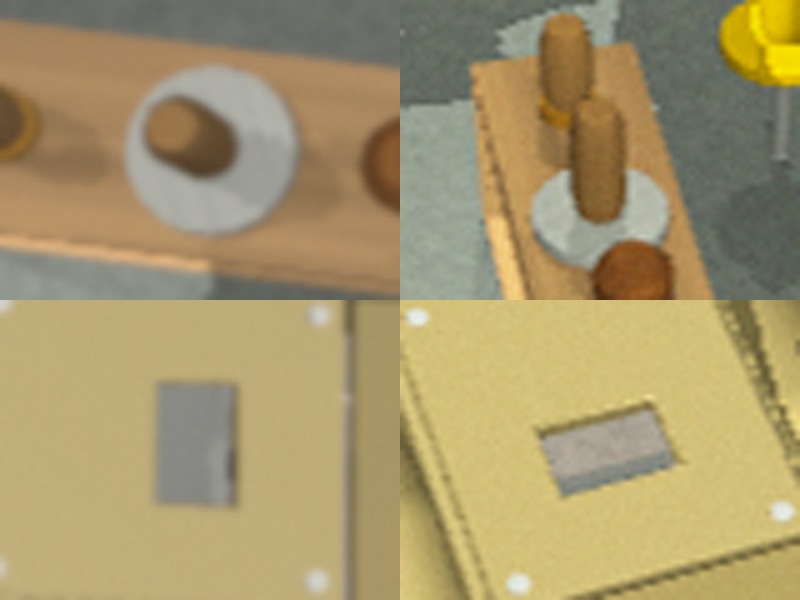

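The crop confirms the choice: plain wooden handle with a wide grey disc, centred at top (211.9,219.5) and side (285,173). Slot centres are top (438.6,228.1) and side (348.2,321).

Run:
```python
from h import *
from scipy.optimize import least_squares
C={n:pickle.load(open(f'pics/{n}0.pkl','rb')) for n in('top','side')}
def ray(n,p,z):
    c=C[n];d=c['R'].T@np.linalg.inv(c['intrinsics'])@[*p,1];o=-c['R'].T@c['t'];return (o+d*(z-o[2])/d[2]).round(4)
for nm,n,p,z in [('disc','top',(211.9,219.5),.103),('disc','side',(284.6,172.6),.103),('htop','top',(205.2,214),.163),
 ('slot','top',(438.6,228.1),.105),('slot','side',(348.2,321),.105),
 ('boardL','top',(382,295),.0),('boardR','top',(640,303),0),('rackL','top',(149,192),.095),('rackR','top',(284,207),.095),
 ('red1','top',(228,156),.08),('red2','top',(286,283),.08),('red3','top',(219,305),.08),('yel','top',(157,153),.08),('awl','top',(253,223),.17),('file','top',(166,213),.17)]:
    print(nm,n,ray(n,p,z))
s=get_state();print(s['eef_pos'],s['orientation'])
```

```text
disc top [0.5258 0.2768 0.103 ]
disc side [0.5258 0.2737 0.103 ]
htop top [0.5271 0.2743 0.163 ]
slot top [ 0.5043 -0.1464  0.105 ]
slot side [ 0.5048 -0.1472  0.105 ]
boardL top [ 0.3792 -0.0508  0.    ]
boardR top [ 0.3556 -0.5843  0.    ]
rackL top [0.5809 0.3984 0.095 ]
rackR top [0.5492 0.1428 0.095 ]
red1 top [0.6536 0.2529 0.08  ]
red2 top [0.4062 0.1406 0.08  ]
red3 top [0.3668 0.2664 0.08  ]
yel top [0.661  0.3909 0.08  ]
awl top [0.5094 0.1902 0.17  ]
file top [0.5285 0.3399 0.17  ]
[0.17114644 0.52220017 0.21542233] [-3.13963147e+00 -2.20735931e-04  2.82480350e+00]
```

Key axis is about (0.526, 0.2755) and the slot (0.5045, -0.147). The first move goes above the key with a turn to yaw π/2.

Call:
{"api": "jog_arm", "payload": {
  "series": [
    {"x": -4, "y": -1.2, "z": -3.3, "turn": 0.14, "fingers": -1},
    {"x": -8.6, "y": -2.5, "z": -3.3, "turn": 0.28, "fingers": -1},
    {"x": -13, "y": -3.8, "z": -3.3, "turn": 0.42, "fingers": -1},
    {"x": -17.5, "y": -5.2, "z": -3.3, "turn": 0.56, "fingers": -1},
    {"x": -22, "y": -6.5, "z": -3.3, "turn": 0.7, "fingers": -1},
    {"x": -26.5, "y": -8, "z": -3.3, "turn": 0.84, "fingers": -1},
    {"x": -31, "y": -9.3, "z": -3.3, "turn": 0.98, "fingers": -1},
    {"x": -35.5, "y": -10.6, "z": -3.3, "turn": 1.12, "fingers": -1},
    {"x": -39, "y": -11.7, "z": -3.3, "turn": 1.254, "fingers": -1},
    {"x": -41.4, "y": -12.4, "z": -3.3, "turn": 1.254, "fingers": -1},
    {"x": -41.4, "y": -12.4, "z": -3.3, "turn": 1.254, "fingers": -1},
    {"x": -41.4, "y": -12.4, "z": -3.3, "turn": 1.254, "fingers": -1}
  ]
}}

```text
time_s: 1.3
eef_pos: [0.5259, 0.2756, 0.2486]
orientation: [-3.14, 0.0, 1.57]
wrist_force: [-0.3, 0.4, -0.5]
gripper_width: 0.997
finger_force: 0.0
```

Run:
```python
from h import *
c=snap('wrist','w1');s=c['state'];print(s['eef_pos'],s['orientation'],s['wrist_force'])
from scipy.spatial.transform import Rotation as Ro
T=c['tool_from_camera'];R=Ro.from_euler('xyz',s['orientation']).as_matrix()
def proj(X):
    p=R.T@(np.array(X)-s['eef_pos']);q=T[:3,:3].T@(p-T[:3,3]);u=c['intrinsics']@q;return u[:2]/u[2]
for X in[(.526,.2755,.163),(.526,.2755,.103)]: print(proj(X))
```

```text
[0.52589377 0.27564854 0.24861785] [-3.13956186e+00  2.88440202e-05  1.57005649e+00] [-0.31261465  0.39978434 -0.47392888]
[318.5438956 241.9662483]
[318.20233182 222.9329394 ]
```

View pics/w1.png

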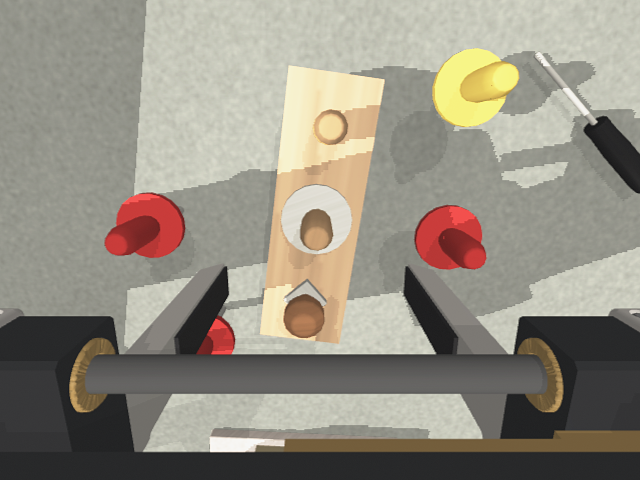

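The wrist view shows the disc centre at (316,219) and the handle top at (317,238). That puts the key about 3 mm further in +y than predicted and 1 mm in -x. Now I descend and grip.

Call:
{"api": "jog_arm", "payload": {
  "series": [
    {"x": 0.3, "y": -0.1, "z": 4, "fingers": -1},
    {"x": 0.3, "y": -0.1, "z": 8, "fingers": -1},
    {"x": 0.3, "y": -0.1, "z": 11, "fingers": -1},
    {"x": 0.3, "y": -0.1, "z": 11.9, "fingers": -1},
    {"x": 0.3, "y": -0.1, "z": 11.9, "fingers": 0},
    {"x": 0.3, "y": -0.1, "z": 11.9, "fingers": 1},
    {"x": 0.3, "y": -0.1, "z": 11.9, "fingers": 1},
    {"x": 0.3, "y": -0.1, "z": 11.9, "fingers": 1},
    {"x": 0.3, "y": -0.1, "z": 11.9, "fingers": 1},
    {"x": 0.3, "y": -0.1, "z": 11.9, "fingers": 1},
    {"x": 0.3, "y": -0.1, "z": 11.9, "fingers": 1},
    {"x": 0.3, "y": -0.1, "z": 11.9, "fingers": 1}
  ],
  "newtons": 40
}}

```text
validation failed for argument at $.se...
```

Call:
{"api": "jog_arm", "payload": {
  "series": [
    {"x": 0.3, "y": -0.1, "z": 4, "turn": 0, "fingers": -1},
    {"x": 0.3, "y": -0.1, "z": 8, "turn": 0, "fingers": -1},
    {"x": 0.3, "y": -0.1, "z": 11, "turn": 0, "fingers": -1},
    {"x": 0.3, "y": -0.1, "z": 11.9, "turn": 0, "fingers": -1},
    {"x": 0.3, "y": -0.1, "z": 11.9, "turn": 0, "fingers": 0},
    {"x": 0.3, "y": -0.1, "z": 11.9, "turn": 0, "fingers": 1},
    {"x": 0.3, "y": -0.1, "z": 11.9, "turn": 0, "fingers": 1},
    {"x": 0.3, "y": -0.1, "z": 11.9, "turn": 0, "fingers": 1},
    {"x": 0.3, "y": -0.1, "z": 11.9, "turn": 0, "fingers": 1},
    {"x": 0.3, "y": -0.1, "z": 11.9, "turn": 0, "fingers": 1},
    {"x": 0.3, "y": -0.1, "z": 11.9, "turn": 0, "fingers": 1},
    {"x": 0.3, "y": -0.1, "z": 11.9, "turn": 0, "fingers": 1}
  ],
  "newtons": 40
}}

```text
time_s: 2.55
eef_pos: [0.5252, 0.2788, 0.1305]
orientation: [3.142, -0.0, 1.571]
wrist_force: [-0.6, 0.0, -0.1]
gripper_width: 0.358
finger_force: 0.0
```

Call:
{"api": "jog_arm", "payload": {
  "series": [
    {"x": 0, "y": 0, "z": 0, "turn": 0, "fingers": 1},
    {"x": 0, "y": 0, "z": 0, "turn": 0, "fingers": 1},
    {"x": 0, "y": 0, "z": 0, "turn": 0, "fingers": 1},
    {"x": 0, "y": 0, "z": 0, "turn": 0, "fingers": 1}
  ],
  "newtons": 40
}}

```text
time_s: 2.95
eef_pos: [0.5252, 0.2788, 0.1304]
orientation: [3.141, 0.0, 1.571]
wrist_force: [1.3, 0.6, -0.5]
gripper_width: 0.268
finger_force: 40.0
```

Call:
{"api": "jog_arm", "payload": {
  "series": [
    {"x": 0, "y": 0, "z": -1, "turn": 0, "fingers": 1},
    {"x": 0, "y": 0, "z": -3, "turn": 0, "fingers": 1},
    {"x": 0, "y": 0, "z": -6, "turn": 0, "fingers": 1},
    {"x": 0, "y": 0, "z": -9, "turn": 0, "fingers": 1},
    {"x": 0, "y": 0, "z": -12, "turn": 0, "fingers": 1},
    {"x": 0, "y": 0, "z": -15, "turn": 0, "fingers": 1},
    {"x": 0, "y": 0, "z": -16.5, "turn": 0, "fingers": 1},
    {"x": 0, "y": 0, "z": -16.5, "turn": 0, "fingers": 1},
    {"x": 0, "y": 0, "z": -16.5, "turn": 0, "fingers": 1}
  ]
}}

```text
time_s: 3.85
eef_pos: [0.525, 0.2788, 0.2953]
orientation: [-3.141, -0.0, 1.571]
wrist_force: [-0.2, 0.7, -1.3]
gripper_width: 0.267
finger_force: 40.0
```

Call:
{"api": "jog_arm", "payload": {
  "series": [
    {"x": -2, "y": -0.1, "z": 0, "turn": 0, "fingers": 1},
    {"x": -6, "y": -0.3, "z": 0, "turn": 0, "fingers": 1},
    {"x": -10.5, "y": -0.5, "z": 0, "turn": 0, "fingers": 1},
    {"x": -15, "y": -0.7, "z": 0, "turn": 0, "fingers": 1},
    {"x": -19.5, "y": -0.9, "z": 0, "turn": 0, "fingers": 1},
    {"x": -24, "y": -1.2, "z": 0, "turn": 0, "fingers": 1},
    {"x": -28.5, "y": -1.4, "z": 0, "turn": 0, "fingers": 1},
    {"x": -33, "y": -1.6, "z": 0, "turn": 0, "fingers": 1},
    {"x": -37, "y": -1.8, "z": 0, "turn": 0, "fingers": 1},
    {"x": -40.5, "y": -2, "z": 0, "turn": 0, "fingers": 1},
    {"x": -42.6, "y": -2.05, "z": 0, "turn": 0, "fingers": 1},
    {"x": -42.6, "y": -2.05, "z": 0, "turn": 0, "fingers": 1}
  ]
}}

```text
time_s: 5.05
eef_pos: [0.5035, -0.1495, 0.2928]
orientation: [-3.137, -0.001, 1.566]
wrist_force: [0.7, 0.6, -1.5]
gripper_width: 0.267
finger_force: 40.0
```

Call:
{"api": "jog_arm", "payload": {
  "series": [
    {"x": 0, "y": 0, "z": 2, "turn": 0, "fingers": 1},
    {"x": 0, "y": 0, "z": 4.5, "turn": 0, "fingers": 1},
    {"x": 0, "y": 0, "z": 6, "turn": 0, "fingers": 1},
    {"x": 0, "y": 0, "z": 6, "turn": 0, "fingers": 1},
    {"x": 0, "y": 0, "z": 6, "turn": 0, "fingers": 1}
  ]
}}

```text
time_s: 5.55
eef_pos: [0.5046, -0.1465, 0.2353]
orientation: [-3.141, -0.001, 1.572]
wrist_force: [-0.2, -0.2, -0.2]
gripper_width: 0.268
finger_force: 40.0
```

Run:
```python
from h import *
c=snap('side','s2');d=snap('top','t2');s=get_state();print(s['eef_pos'],s['orientation'],s['wrist_force'])
def pr(c,X): u=c['intrinsics']@(c['R']@np.array(X)+c['t']);return (u[:2]/u[2]).round(1)
x,y,z=s['eef_pos']
for n in(0.008,-.027,-.11): print(pr(c,(x,y,z+n)),pr(d,(x,y,z+n)))
k=lambda i,x,y:cv2.resize(i['color'][y:y+150,x:x+100,::-1],None,fx=4,fy=4,interpolation=cv2.INTER_CUBIC)
cv2.imwrite('pics/c2.png',np.hstack([k(c,290,200),k(d,390,160)]))
```

```text
[ 0.50521077 -0.14698537  0.23684893] [3.13943698e+00 6.83934094e-04 1.57135894e+00] [-0.10105554 -0.38175595 -1.75427157]
[353.2 274.1] [461.5 217. ]
[351.9 286.7] [455. 220.]
[349.  314.2] [441.9 226.2]
```

View pics/c2.png

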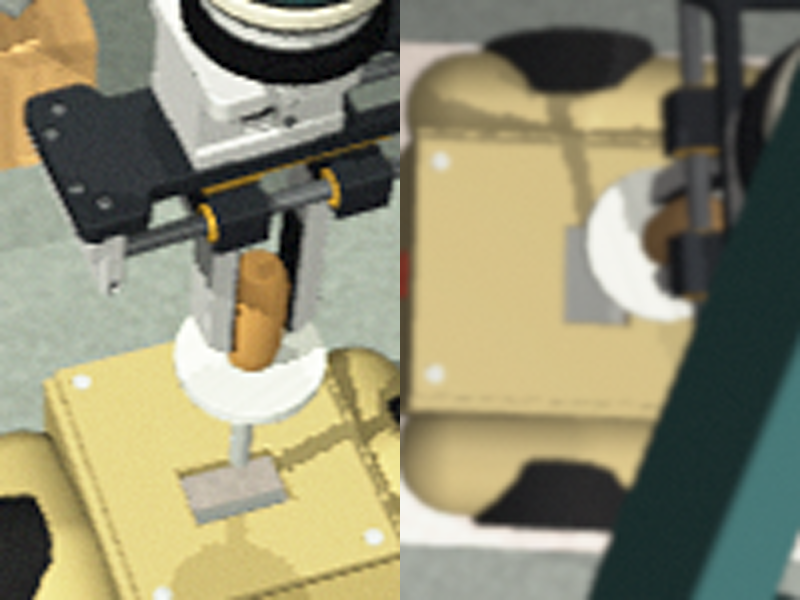

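The side view shows the key upright, its rod tip at about (350,316), directly above the slot centre (348,321). I lower it to just above the tab.

Call:
{"api": "jog_arm", "payload": {
  "series": [
    {"x": 0, "y": 0, "z": 1.5, "turn": 0, "fingers": 1},
    {"x": 0, "y": 0, "z": 3, "turn": 0, "fingers": 1},
    {"x": 0, "y": 0, "z": 4.5, "turn": 0, "fingers": 1},
    {"x": 0, "y": 0, "z": 6, "turn": 0, "fingers": 1},
    {"x": 0, "y": 0, "z": 7.2, "turn": 0, "fingers": 1},
    {"x": 0, "y": 0, "z": 7.8, "turn": 0, "fingers": 1},
    {"x": 0, "y": 0, "z": 7.8, "turn": 0, "fingers": 1},
    {"x": 0, "y": 0, "z": 7.8, "turn": 0, "fingers": 1}
  ],
  "newtons": 50
}}

```text
time_s: 6.45
eef_pos: [0.5049, -0.1473, 0.1579]
orientation: [3.141, 0.0, 1.571]
wrist_force: [-0.1, 0.2, -0.5]
gripper_width: 0.267
finger_force: 50.0
```

Call:
{"api": "jog_arm", "payload": {
  "series": [
    {"x": 0, "y": 0, "z": 0.3, "turn": 0, "fingers": 1},
    {"x": 0, "y": 0, "z": 0.6, "turn": 0, "fingers": 1},
    {"x": 0, "y": 0, "z": 0.9, "turn": 0, "fingers": 1},
    {"x": 0, "y": 0, "z": 1.2, "turn": 0, "fingers": 1},
    {"x": 0, "y": 0, "z": 1.4, "turn": 0, "fingers": 1},
    {"x": 0, "y": 0, "z": 1.5, "turn": 0, "fingers": 1},
    {"x": 0, "y": 0, "z": 1.5, "turn": 0, "fingers": 1}
  ]
}}

```text
time_s: 7.15
eef_pos: [0.5054, -0.1475, 0.1452]
orientation: [3.138, 0.002, 1.571]
wrist_force: [-1.5, 0.7, 7.4]
gripper_width: 0.269
finger_force: 50.0
```

Call:
{"api": "jog_arm", "payload": {
  "series": [
    {"x": 0, "y": 0, "z": 0.2, "turn": 0, "fingers": 1},
    {"x": 0, "y": 0, "z": 0.4, "turn": 0, "fingers": 1},
    {"x": 0, "y": 0, "z": 0.5, "turn": 0, "fingers": 1},
    {"x": 0, "y": 0, "z": 0.5, "turn": 0, "fingers": 1}
  ]
}}

```text
time_s: 7.55
eef_pos: [0.5055, -0.1476, 0.1404]
orientation: [3.138, 0.002, 1.571]
wrist_force: [-2.8, -0.1, 6.6]
gripper_width: 0.269
finger_force: 50.0
```

Call:
{"api": "jog_arm", "payload": {
  "series": [
    {"x": 0, "y": 0, "z": 0.15, "turn": 0, "fingers": 1},
    {"x": 0, "y": 0, "z": 0.3, "turn": 0, "fingers": 1},
    {"x": 0, "y": 0, "z": 0.3, "turn": 0, "fingers": 1},
    {"x": 0, "y": 0, "z": 0.3, "turn": 0, "fingers": 1}
  ]
}}

```text
time_s: 7.95
eef_pos: [0.5055, -0.1476, 0.1403]
orientation: [3.137, 0.002, 1.571]
wrist_force: [-4.9, 2.1, 18.0]
gripper_width: 0.266
finger_force: 50.0
```

Run:
```python
from h import *
c=snap('side','s3');s=get_state();print(s['eef_pos'],s['orientation'],s['wrist_force'])
cv2.imwrite('pics/c3.png',cv2.resize(c['color'][240:440,270:470,::-1],None,fx=3,fy=3,interpolation=cv2.INTER_CUBIC))
```

```text
[ 0.50552777 -0.14760366  0.14035806] [3.13667472e+00 2.39145452e-03 1.57088033e+00] [-5.53287333  2.37895439 17.48684812]
```

View pics/c3.png

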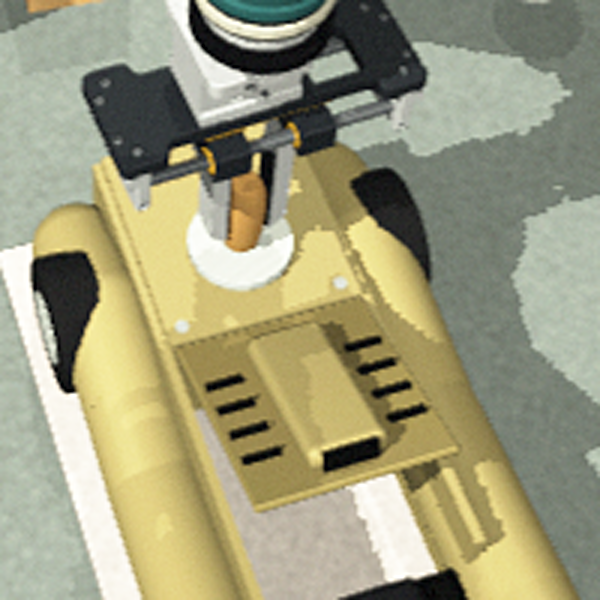

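The cover is raised and the disc is flat on the deck. Force rose to 18 N while z stayed fixed, so the key is home. I relax the push, open the fingers and retreat upward.

Call:
{"api": "jog_arm", "payload": {
  "series": [
    {"x": 0, "y": 0, "z": -0.15, "turn": 0, "fingers": 1},
    {"x": 0, "y": 0, "z": -0.15, "turn": 0, "fingers": -1},
    {"x": 0, "y": 0, "z": -0.15, "turn": 0, "fingers": -1},
    {"x": 0, "y": 0, "z": -0.15, "turn": 0, "fingers": -1},
    {"x": 0, "y": 0, "z": -0.15, "turn": 0, "fingers": -1},
    {"x": 0, "y": 0, "z": -0.15, "turn": 0, "fingers": -1},
    {"x": 0, "y": 0, "z": -0.15, "turn": 0, "fingers": -1},
    {"x": 0, "y": 0, "z": -0.15, "turn": 0, "fingers": -1},
    {"x": 0, "y": 0, "z": -0.15, "turn": 0, "fingers": -1}
  ]
}}

```text
time_s: 8.9
eef_pos: [0.5046, -0.1471, 0.1359]
orientation: [-3.142, -0.0, 1.571]
wrist_force: [-0.8, 0.2, -0.6]
gripper_width: 0.908
finger_force: 0.0
```

Call:
{"api": "jog_arm", "payload": {
  "series": [
    {"x": 0, "y": 0, "z": -1, "turn": 0, "fingers": -1},
    {"x": 0, "y": 0, "z": -3, "turn": 0, "fingers": -1},
    {"x": 0, "y": 0, "z": -6, "turn": 0, "fingers": -1},
    {"x": 0, "y": 0, "z": -9, "turn": 0, "fingers": -1},
    {"x": 0, "y": 0, "z": -11, "turn": 0, "fingers": -1},
    {"x": 0, "y": 0, "z": -12, "turn": 0, "fingers": -1},
    {"x": 0, "y": 0, "z": -12, "turn": 0, "fingers": -1},
    {"x": 0, "y": 0, "z": -12, "turn": 0, "fingers": -1}
  ]
}}

```text
time_s: 9.7
eef_pos: [0.5043, -0.147, 0.2551]
orientation: [-3.14, -0.001, 1.571]
wrist_force: [-0.0, 0.0, 0.1]
gripper_width: 1.006
finger_force: 0.0
```

Run:
```python
from h import *
c=snap('side','s4');d=snap('wrist','w4')
k=lambda i,x,y:cv2.resize(i['color'][y:y+200,x:x+130,::-1],None,fx=3,fy=3,interpolation=cv2.INTER_CUBIC)
cv2.imwrite('pics/c4.png',np.hstack([k(c,290,240),k(d,250,130)]))
```

```text
(no output)
```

View pics/c4.png

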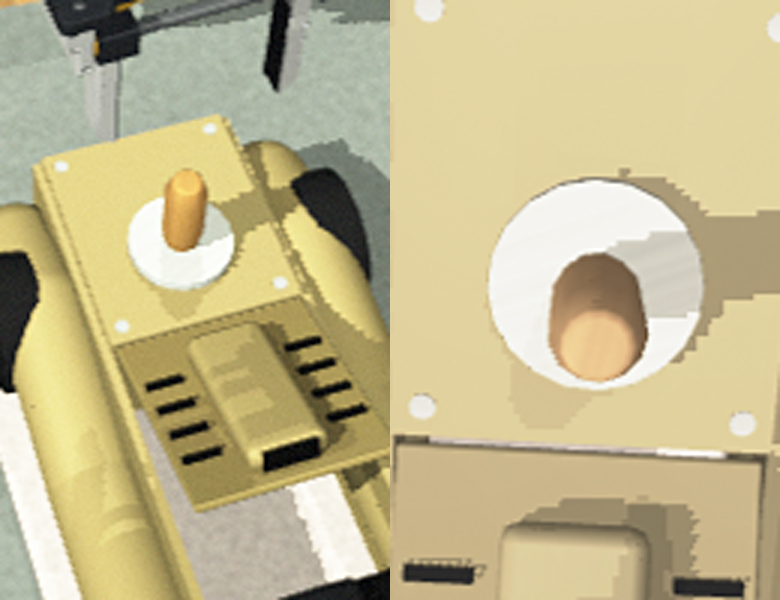

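The key stands upright with its disc flush on the deck, the cover is up and the gripper is clear.

```bash
python3 -c "
from h import *
print(job_done())"
```

```text
the job is handed in; nothing more can be done
None
```

The job is handed in: the key stands released and upright in the slot with its disc on the deck, the engine cover is up, and the gripper is clear (9.7 s at the last move).

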